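Slide the carrier board into the locating notch and latch it

ROBOT

A 6-joint arm with a two-finger parallel gripper is mounted at the origin on the work surface. World frame = base frame: x ahead of the robot, y to its left, z up, the work surface at z = 0. Lengths are in m, angles in rad, forces in N, time in s.
With the tool pointing down it reaches from about 0.375 to 0.9 m from the base axis. Payload 3.1 kg.
Tool frame: the origin (TCP) lies on the centre line of the jaws, within the pads' length; the fingertips stand 8 mm ahead of it and the grasp point (between the pads) lies 11 mm behind it; z points along the fingers, y is the line along which they close (so a half turn about z gives the same grasp; the last joint's range is limited). The gripper opens to 85 mm and grips with 20 to 120 N. Pads are 22 mm wide; open, the fingers measure 114 mm over their backs; the gripper's body (76 mm by 85 mm) begins 54 mm behind the grasp point. The pads swing forward as they close: fully open they stand 13 mm farther back than shut.
Start: joints at [-1.444, 0.527, 1.433, -0, 1.181, -0.178], TCP at [0.188, -0.596, 0.239] pointing down, gripper open.
Joint ranges: [-3.08, 3.08], [-0.75, 2.2], [0.22, 2.44], [-1.43, 4.57], [0, 2.65], [-2.85, 2.85]. Speed limits (rad/s): [2.79, 2.79, 3.14, 3.14, 3.14, 3.14].

INTERFACE

Orientations are given as a unit quaternion [x, y, z, w].
In Python, from station import * gives the robot as it stands.
- The arm moves only by the tool play_rows, never from a script. Its argument "rows" is a list of rows, each a list of 3 entries, a list of its own where there are three numbers: the turn, a rotation vector about the tool's x, y, z in degrees, then the shift along the tool's x, y, z in mm, then the closure, from 0 (fully open) to 1 (shut). In form: [[[ax, ay, az], [dx, dy, dz], jaw], ...]. A call has 1 to 12 rows; each row shifts and turns the commanded pose from where the row before left it, along the tool's axes as they then stand; what a row does not reach is not made up. A row lasts 1/12 s, in which the tool goes at most 41.7 mm and 7.16 degrees, less where a joint would pass 70% of its speed; a pose out of reach is approached as far as the arm can. A call with a gripper value outside its range is refused whole. The fingers move at their own pace and stop on an object; "grip_force" is the grip in N (left out, the last holds). Time passes only in rows, so rows that do not move let the fingers close. It gives the time, the measured TCP pose, the force, the opening and the grip force at its end, in the units of the state.
- sense(): the state, without advancing time (a new reading comes with each control period).
- snapshot(name): name is "scene" or "top"; returns (picture, depth): 384x512x3 uint8, red, green, blue; 384x512 float32, m along the optical axis (not along the pixel's ray), 0 where there is no reading.
- get_calibration(name): a dict with "vfov" (degrees; the focal length in pixels is half the picture's height over the tangent of half this angle, whatever the lens; pixels are square), "cx", "cy" (the principal point, pixels), "xyz" and "attitude" of the camera in the world. Camera axes: x right, y down, z forward; pixel columns grow to the right and rows downward; lengths in m; the calibration is good to about 2 mm. A picture is of the moment at which its call begins. get_calibration takes no time and is no camera call.
- sign_off(): hands the job in; it is judged then, once.
The state is a dict: "t": time; "q": joint angles; "qd": joint speeds; "tau": joint torques, N m; "tcp_pos": TCP position; "tool_rot": TCP orientation; "force": force on the tool from outside, world axes, zero at the start; "ft_torque": the same for the moment, N m; "finger_gap": opening from 0.0 (shut) to 1.0 (fully open); "gripper_force": force on a finger pad.
Only numpy, scipy, OpenCV 4.12 (cv2) and the standard library are available. Lean on these libraries where they do the work, as an engineer would, in place of code of your own. Each camera call takes 0.05 s, during which the arm holds its last target. There are 200 camera calls.

TASK

At the assembly bench, push the blue carrier board with your fingertips along its rails, towards the latch end, until you feel it drop into the locating notch and it sits level there. Then push the red latch arm round by its knob, right across the front corner of the board, to its stop. Nothing is to be picked up: the board stays on its rails, the gear housing stays sitting in the nest on the board, and the other things on the bench are left as they are.

Things in the scene. Friction and masses are not known exactly. Their poses are not given: they have to be found in the camera images.
- fixture: Slide fixture on the bench: base plate 410 x 222 x 12 mm, two rails along x (-200 to 200 mm), running face 32 mm above the bench. Origin on the bench, mid-length, midway between the rails; z up. The board travels to +x. Bare lane 84 mm wide between the rails, base at 12 mm. Lips outside the rails: inner faces y = +-76.5 mm, top 46 mm. Rubber buffers on the rail ends, x = 188 mm, 62 mm high.
- notch (a point): Where board's origin lies when the board is in the notch: fixture x = 60, y = 0, 26 mm above the bench. Axes as the fixture's. The notch is four rail pockets, 25 mm long, 6 mm deep: front pair in the rails' inner halves (x = 125 mm), rear pair in the outer halves (x = -5 mm).
- board: Blue carrier board, loose, 160 (x, along the rails) x 150 x 12 mm, 0.3 to 0.5 kg, on four black shoes 20 mm long, 8 mm high. Origin: its centre at the shoes' soles (top face 20 mm higher); +x is its front. Origin 32 mm above the bench on the rails, 26 mm in the notch: it drops 6 mm, play then +-2.5 mm. Starts 80 to 160 mm short. In the notch it cannot be pushed on.
- push_plate (a point): Middle of the rear face of the yellow push plate (80 mm wide, 8 mm thick, 15 mm high) on the board's rear edge, at board x = -80, y = 0, z = 27.5 mm. Flush with the board's edge below it: one upright face 40 to 67 mm above the bench while on the rails. Push it towards +x: sliding takes about 3 to 8 N; in the notch the board stops hard, so push slowly (0.035 m/s works).
- housing: Grey aluminium gear housing, loose, about 0.35 kg, base 90 x 64 mm, 56 mm high, sitting between small black nest blocks (10 mm high, 1.5 mm clearance) on the middle of the board. Origin: centre of its underside, 20 mm above the board's origin. It rides along in its nest.
- latch (a joint): Red latch arm, turns level about an upright pin beside the +y rail. 0: open, arm points to the fixture's +x; grows clockwise seen from above; 1.57: at its stop, arm points to the fixture's -y, across the board's front corner. Starts at 0 to 0.4 rad, stays where left; takes about 1.5 N at the knob. Its underside is 2 mm above the top of a board in the notch; swung early it bars the board's way.
- latch_pivot (a point): Axis of the latch arm, at its underside: fixture x = 124 mm, y = 104 mm, 48 mm above the bench.
- latch_knob (a point): Centre of the latch's red knob: an upright cylinder 18 mm in diameter, from 56 to 96 mm above the bench (this point at 76 mm), 60 mm from the pivot along the arm. The arm is 18 mm wide and 8 mm thick.
- gear: Bystander: brass gear wheel lying flat, 67 mm in diameter, 26 mm high, beside the +y rail. Origin at its underside.
- locker: Bystander: small white bottle with a red cap, 32 mm in diameter, 85 mm high, beside the +y rail. Origin at its underside.
- bearing: Bystander: steel bearing ring lying flat, 42 mm in diameter, 13 mm high. Origin at its underside.
- screwdriver: Bystander: screwdriver with an orange handle, 200 mm long, lying along its x. Origin at the middle, at the underside.
- wrench: Bystander: steel wrench, 170 mm long, lying along its x. Origin at the middle, at the underside.
- spare: Bystander: a second gear housing standing on the bench, 90 x 64 x 56 mm. Origin at its underside.
- scanner: Bystander: black and grey hand scanner standing on its foot, 160 mm high. Origin at its underside.
Mind the look-alikes: they are no part of the job. Several things have the shape of the board; the one meant has the colours described above. What is shaped like the housing but yellow is not meant.

How it is judged:
On the way, in this order (a step that is already met when the one before it is completed fails the run):
1. the board has dropped into the locating notch and sits level there, the latch not yet across it (z of board in the frame of fixture below 0.028 m and horizontal distance between board and notch below 0.006 m and angle between board's own z axis and vertical below 0.02 rad and value of joint latch below 0.9 rad), for 0.2 s.
2. the latch arm is swung across the board's corner to its stop (value of joint latch above 1.4 rad), for 0.2 s.
At the end, for the whole second after the job is handed in: The board rests in the notch (origin within 6 mm of the notch point from above, under 28 mm above the bench, tilt under 0.02 rad); the latch arm is beyond 1.40 rad (stop 1.57); the housing sits flat in its nest (within 6 mm of the board's centre, under 3 mm up, tilt under 0.05 rad) (z of board in the frame of fixture below 0.028 m and horizontal distance between board and notch below 0.006 m and angle between board's own z axis and vertical below 0.02 rad and value of joint latch above 1.4 rad and horizontal distance between housing and board below 0.006 m and z of housing in the frame of board below 0.023 m and angle between housing's own z axis and vertical below 0.05 rad and linear speed of board below 0.01 m/s); the robot touches nothing.
It fails at once if the board is lifted off its rails (more than 10 mm above riding height, or tipped by more than 0.2 rad) (z of board in the frame of fixture above 0.042 m or angle between board's own z axis and vertical above 0.2 rad).
It fails at once if the gear housing is lifted or knocked out of its nest on the board (more than 10 mm) (z of housing in the frame of board above 0.03 m or horizontal distance between housing and board above 0.01 m).
It fails at once if a bystander is shifted by more than 25 mm (distance of any of gear, locker, bearing, screwdriver, wrench, spare, scanner from where it was at the start of the episode above 0.025 m).
It fails at once if a standing bystander is knocked over (angle between any of locker, scanner, spare's own z axis and vertical above 0.5 rad).
It also fails if it takes over 58 s, if anything falls off the work surface, if the arm or the gripper's body presses on something with over 40 N, if the wrist force passes 120 N, or if a joint passes its speed limit or range.

## Working session

There is one attempt and no reset: what is moved stays moved. The work goes in short steps, Python scripts to look and compute and a tool call to move; the robot and the scene stay as the last step left them, time stands still between calls to the robot, and variables do not carry over. Pictures are saved under pics/ and viewed, at most 10 in all, crops included, and the job is handed in when it is done.

Besides the shell and the picture viewer there is one more tool, called as name(argument=value, ...), one argument or row to a line, values as JSON. play_rows: Moves the arm, as the interface text tells. Its arguments: {"type":"object","properties":{"rows":{"type":"array","items":{"type":"array"}},"grip_force":{"type":"number"}},"required":["rows"]}

```bash
mkdir -p pics; cat > h.py <<'E'
from station import *
import numpy as np, cv2
from scipy.spatial.transform import Rotation as R
def cal(n):
    c=get_calibration(n); f=192/np.tan(np.radians(c["vfov"])/2)
    a=np.array(c["attitude"],float); Rm=R.from_quat(a).as_matrix() if a.size==4 else a.reshape(3,3)
    return f,c["cx"],c["cy"],np.array(c["xyz"]),Rm
def cloud(n,d):
    f,cx,cy,p,Rm=cal(n); v,u=np.mgrid[:384,:512]
    return np.stack([(u-cx)/f*d,(v-cy)/f*d,d],-1)@Rm.T+p
def ray(n,u,v,z):
    f,cx,cy,p,Rm=cal(n); r=Rm@np.array([(u-cx)/f,(v-cy)/f,1]); return p+r*(z-p[2])/r[2]
E
python3 - <<'E'
from h import *
for n in("top","scene"):
    print(get_calibration(n)); im,d=snapshot(n); np.savez(f"{n}0.npz",im=im,d=d)
    cv2.imwrite(f"pics/{n}0.png",cv2.resize(im[:,:,::-1],(800,600)))
print(sense())
E
```

```text
{'vfov': 47.37949702037173, 'cx': 245.2369102984369, 'cy': 190.41346770193474, 'xyz': array([ 2.14341371e-01, -5.80272667e-04,  1.54658941e+00]), 'attitude': array([-0.69849826,  0.70997798, -0.05993703,  0.06662584])}
{'vfov': 47.36346988143025, 'cx': 242.21477470444907, 'cy': 193.2744384345961, 'xyz': array([ 1.43010398, -0.3251941 ,  0.76601479]), 'attitude': array([ 0.71687909,  0.51803611, -0.26413418, -0.38465061])}
{'t': 0.1, 'q': array([-1.44450489e+00,  5.28371128e-01,  1.43379953e+00,  1.09787180e-05,
        1.18137200e+00, -1.78497319e-01]), 'qd': array([-3.00614200e-04, -2.27503853e-03, -3.67678009e-03,  2.27670932e-05,
        4.48727112e-04,  5.87014560e-05]), 'tau': array([ 1.03823547e-04, -4.43304205e+01, -1.78585911e+01, -3.36399553e-04,
        3.86817061e-03,  4.05991912e-06]), 'tcp_pos': array([ 0.18750892, -0.59554641,  0.23842465]), 'tool_rot': array([ 9.88410280e-01,  1.51803058e-01,  3.05220821e-05, -9.74535797e-04]), 'force': array([-0.66907116,  0.613925  , -0.79810396]), 'ft_torque': array([-0.0599935 , -0.03653271, -0.01430345]), 'gripper_force': 0.0, 'finger_gap': 1.0009923423249882}
```

View pics/top0.png

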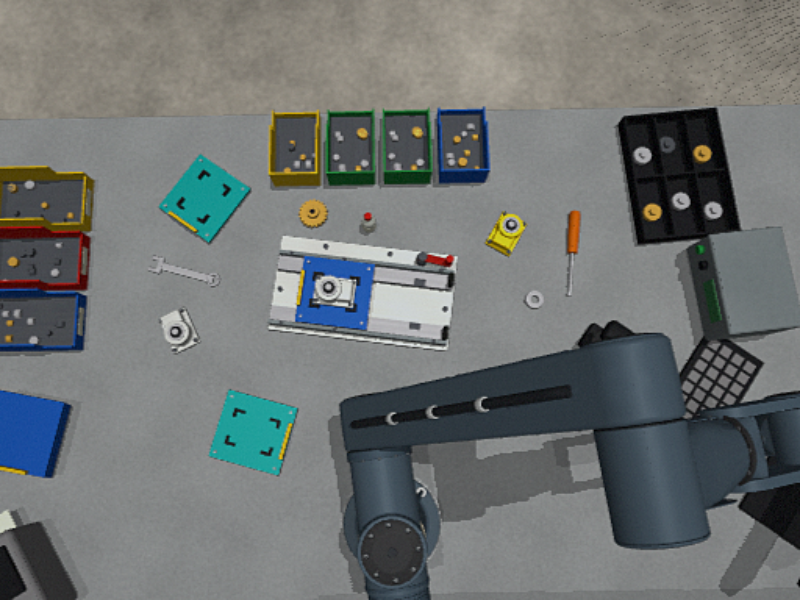

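View pics/scene0.png

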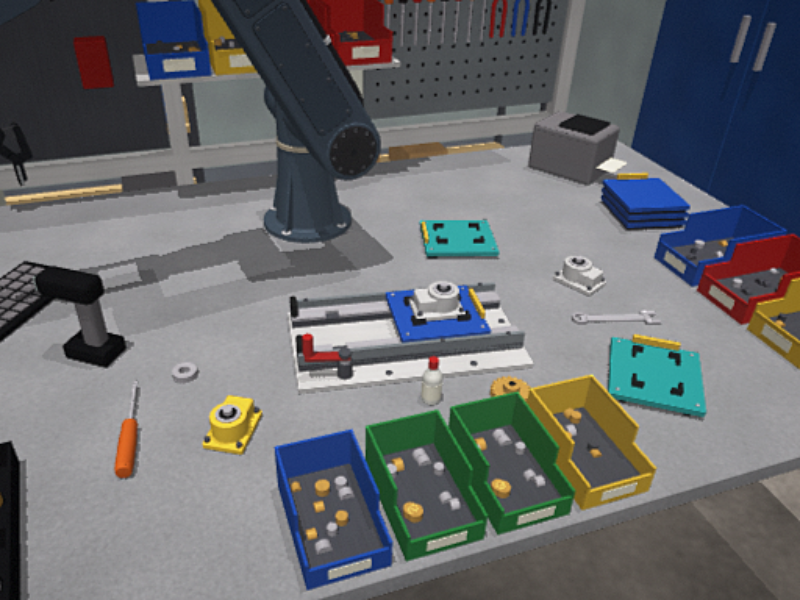

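The top view shows the fixture in the centre: blue board at about (335,293), yellow push plate at its left edge (300,285), red latch at (437,259), gear and bottle beyond the +y rail. The fixture's +x runs right in the picture, roughly world -y.

```bash
python3 - <<'E'
from h import *
z=np.load("top0.npz"); im,d=z["im"],z["d"]; P=cloud("top",d)
hsv=cv2.cvtColor(im,cv2.COLOR_RGB2HSV); H,S,V=[hsv[...,i].astype(int) for i in range(3)]
v,u=np.mgrid[:384,:512]
reg=(u>165)&(u<300)&(v>140)&(v<230)&(d>0)
def rep(n,m,zz):
    Q=P[m]; print(n,m.sum(),"zmed",np.median(Q[:,2]).round(4))
    X=np.array([ray("top",a,b,zz)[:2] for b,a in np.argwhere(m)],np.float32)
    r=cv2.minAreaRect(X); print("  c",np.round(r[0],4),"size",np.round(r[1],4),"ang",round(r[2],2),"mean",X.mean(0).round(4)); return X
blue=reg&(H>100)&(H<125)&(S>150)&(P[...,2]>.03); rep("board",blue,.052)
yel=reg&(H>18)&(H<35)&(S>120)&(u<200); rep("plate",yel,.067)
red=reg&((H<8)|(H>172))&(S>130)&(u>250); rep("latch",red&(P[...,2]<.07),.056); rep("knob",red&(P[...,2]>.085),.096); rep("latchall",red,.056)
base=reg&(P[...,2]>.006)&(P[...,2]<.13)
n,l,st,_=cv2.connectedComponentsWithStats(base.astype(np.uint8)); k=1+st[1:,4].argmax(); rep("fixture",l==k,.012)
plate=reg&(P[...,2]>.007)&(P[...,2]<.018)&(l==k); rep("baseplate",plate,.012)
lip=reg&(P[...,2]>.041)&(P[...,2]<.05)&(S<60); rep("lips",lip,.046)
buf=reg&(V<60)&(u>275);rep("buffers",buf,.062)
for n,b in(("gear",(185,215,125,147)),("locker",(225,245,130,152))):
    m=(u>b[0])&(u<b[1])&(v>b[2])&(v<b[3])&(P[...,2]>.012); print(n,P[m].mean(0).round(3),P[m].max(0).round(3),P[m].min(0).round(3))
print("table z",np.median(P[240:250,150:200,2]))
c=im[135:230,160:300]; cv2.imwrite("pics/crop.png",cv2.resize(c[:,:,::-1],None,fx=5.7,fy=5.7,interpolation=cv2.INTER_CUBIC))
E
```

```text
board 1279 zmed 0.052
  c [0.5001 0.1207] size [0.1609 0.1494] ang 81.87 mean [0.4976 0.1174]
plate 71 zmed 0.0638
  c [0.5675 0.1863] size [0.0279 0.189 ] ang 89.09 mean [0.5509 0.1901]
latch 66 zmed 0.0563
  c [ 0.568  -0.1108] size [0.054  0.0171] ang 76.1 mean [ 0.5686 -0.1069]
knob 18 zmed 0.0945
  c [ 0.5609 -0.1338] size [0.0102 0.0175] ang 88.1 mean [ 0.5616 -0.1337]
latchall 90 zmed 0.0579
  c [ 0.5714 -0.1135] size [0.0585 0.0254] ang 79.25 mean [ 0.5688 -0.1146]
fixture 6862 zmed 0.0312Traceback (most recent call last):
  File "<stdin>", line 14, in <module>
  File "<stdin>", line 8, in rep
  File "h.py", line 12, in ray
    f,cx,cy,p,Rm=cal(n); r=Rm@np.array([(u-cx)/f,(v-cy)/f,1]); return p+r*(z-p[2])/r[2]
                 ~~~^^^
  File "h.py", line 5, in cal
    c=get_calibration(n); f=192/np.tan(np.radians(c["vfov"])/2)
ValueError: time passes only in moves, steps and waits
```

```bash
sed -i 's/^def cal(n):/import functools\n@functools.lru_cache\ndef cal(n):/' h.py; python3 - <<'E'
from h import *
z=np.load("top0.npz"); im,d=z["im"],z["d"]; P=cloud("top",d)
hsv=cv2.cvtColor(im,cv2.COLOR_RGB2HSV); H,S,V=[hsv[...,i].astype(int) for i in range(3)]
v,u=np.mgrid[:384,:512]
reg=(u>165)&(u<300)&(v>140)&(v<230)&(d>0)
def rep(n,m,zz):
    Q=P[m]; print(n,m.sum(),"zmed",np.median(Q[:,2]).round(4))
    X=np.array([ray("top",a,b,zz)[:2] for b,a in np.argwhere(m)],np.float32)
    r=cv2.minAreaRect(X); print("  c",np.round(r[0],4),"size",np.round(r[1],4),"ang",round(r[2],2),"mean",X.mean(0).round(4)); return X
yel=reg&(H>18)&(H<35)&(S>120)&(u<200)&(v>165)&(P[...,2]>.058); rep("plate",yel,.067)
base=reg&(P[...,2]>.006)&(P[...,2]<.13)
n,l,st,_=cv2.connectedComponentsWithStats(base.astype(np.uint8)); k=1+st[1:,4].argmax()
plate=reg&(P[...,2]>.007)&(P[...,2]<.018)&(l==k); rep("baseplate",plate,.012)
lip=reg&(P[...,2]>.042)&(P[...,2]<.05)&(S<60); X=rep("lips",lip,.046)
pin=reg&(V<70)&(u>260)&(u<276)&(P[...,2]>.04)&(v<175);rep("pin",pin,.06); print(P[pin].round(3)[:30:4])
buf=reg&(V<60)&(u>277)&(P[...,2]>.05);rep("buffers",buf,.062)
for n,b in(("gear",(185,215,125,147)),("locker",(225,245,130,152))):
    m=(u>b[0])&(u<b[1])&(v>b[2])&(v<b[3])&(P[...,2]>.012); print(n,P[m].mean(0).round(3),P[m].max(0).round(3),P[m].min(0).round(3))
print("table z",np.median(P[240:250,150:200,2]))
c=im[135:230,160:300]; cv2.imwrite("pics/crop.png",cv2.resize(c[:,:,::-1],None,fx=5.7,fy=5.7,interpolation=cv2.INTER_CUBIC))
E
```

```text
plate 49 zmed 0.0662
  c [0.5099 0.1879] size [0.0743 0.0275] ang 0.41 mean [0.5087 0.1941]
baseplate 2525 zmed 0.012
  c [0.5082 0.0575] size [0.4121 0.2264] ang 82.35 mean [0.5112 0.039 ]
lips 453 zmed 0.046
  c [0.5329 0.0545] size [0.395  0.2543] ang 82.03 mean [0.4918 0.055 ]
pin 21 zmed 0.0436
  c [ 0.5495 -0.0715] size [0.0413 0.0355] ang 52.63 mean [ 0.5593 -0.072 ]
[[ 0.58  -0.067  0.044]
 [ 0.568 -0.073  0.062]
 [ 0.568 -0.08   0.047]
 [ 0.566 -0.08   0.041]
 [ 0.551 -0.062  0.044]
 [ 0.547 -0.094  0.046]]
buffers 53 zmed 0.0612
  c [ 0.4775 -0.1314] size [0.019  0.1716] ang 85.87 mean [ 0.4762 -0.1311]
gear [0.694 0.173 0.027] [0.728 0.206 1.547] [ 0.214 -0.001  0.012]
locker [0.654 0.042 0.072] [0.672 0.057 1.547] [ 0.214 -0.001  0.013]
table z 6.485824029300868e-05
```

View pics/crop.png

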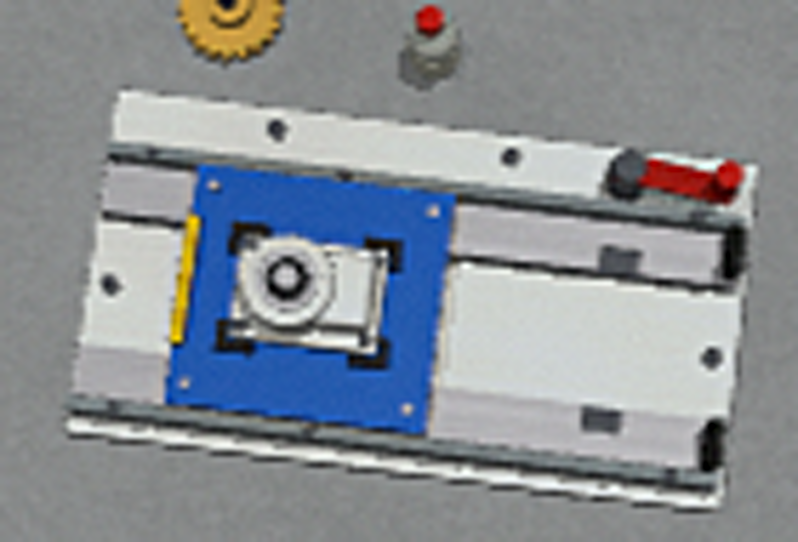

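play_rows(
  rows=[
    [[0, 0, -6.46], [35, 0, 0], 1],
    [[0, 0, -6.46], [35, 0, 0], 1],
    [[0, 0, -6.46], [35, 0, 0], 1],
    [[0, 0, -6.46], [35, 0, 0], 1],
    [[0, 0, -6.46], [35, 0, 0], 1],
    [[0, 0, -6.46], [35, 0, 0], 1],
    [[0, 0, -6.46], [35, 0, 0], 1],
    [[0, 0, -6.46], [35, 0, 0], 1],
    [[0, 0, -6.46], [35, 0, 0], 1],
    [[0, 0, -6.46], [35, 0, 0], 1],
    [[0, 0, 0], [0, 0, 0], 1],
    [[0, 0, 0], [0, 0, 0], 1],
  ],
)

```text
t: 1.1
tcp_pos: [0.4162, -0.3531, 0.2391]
tool_rot: [0.753, 0.657, -0.0, -0.001]
force: [-0.0, -1.6, -0.3]
finger_gap: 0.001
gripper_force: 0.0
```

```bash
cat >> h.py <<'E'
O=np.array([.4917,.0598]); FA=np.radians(-97.9); fx=np.array([np.cos(FA),np.sin(FA)]); fy=np.array([-fx[1],fx[0]])
def st():
    s=sense(); Rm=R.from_quat(s["tool_rot"]).as_matrix(); p=np.array(s["tcp_pos"]); e=p[:2]-O
    print("t",round(s["t"],2),"tcp",p.round(4),"fix",np.round([e@fx*1e3,e@fy*1e3],1),"xang",np.degrees(np.arctan2(Rm[1,0],Rm[0,0])).round(2),"z",Rm[:,2].round(4),"F",np.round(s["force"],1),"gap",round(s["finger_gap"],2),"q",np.round(s["q"],2))
E
python3 -c "
from h import *
st()"
```

```text
t 1.1 tcp [ 0.4162 -0.3531  0.2391] fix [419.3 -18. ] xang 82.21 z [-9.e-04  9.e-04 -1.e+00] F [-0.  -1.6 -0.3] gap 0.0 q [-0.91  0.42  1.63 -0.    1.09 -0.77]
```

play_rows(
  rows=[
    [[0, 0, 0], [38, 1.5, 0], 1],
    [[0, 0, 0], [38, 1.5, 0], 1],
    [[0, 0, 0], [38, 1.5, 0], 1],
    [[0, 0, 0], [38, 1.5, 0], 1],
    [[0, 0, 0], [38, 1.5, 0], 1],
    [[0, 0, 0], [38, 1.5, 0], 1],
    [[0, 0, 0], [38, 1.5, 0], 1],
    [[0, 0, 0], [38, 1.5, 0], 1],
    [[0, 0, 0], [38, 1.5, 0], 1],
    [[0, 0, 0], [38, 1.5, 0], 1],
    [[0, 0, 0], [38, 1.5, 0], 1],
    [[0, 0, 0], [38, 1.5, 0], 1],
  ],
)

```text
t: 2.1
tcp_pos: [0.498, 0.0945, 0.2394]
tool_rot: [0.755, 0.655, 0.0, 0.001]
force: [1.6, -0.3, -0.1]
finger_gap: 0.003
gripper_force: 0.0
```

play_rows(
  rows=[
    [[0, 0, 0], [38, 0, 0], 1],
    [[0, 0, 0], [38, 0, 0], 1],
    [[0, 0, 0], [38, 0, 0], 1],
    [[0, 0, 0], [34, 0, 0], 1],
    [[0, 0, 0], [0, 0, 30], 1],
    [[0, 0, 0], [0, 0, 30], 1],
    [[0, 0, 0], [0, 0, 30], 1],
    [[0, 0, 0], [0, 0, 30], 1],
    [[0, 0, 0], [0, 0, 0], 1],
    [[0, 0, 0], [0, 0, 0], 1],
    [[0, 0, 0], [0, 0, 0], 1],
  ],
)

```text
t: 3.02
tcp_pos: [0.5189, 0.2401, 0.1203]
tool_rot: [0.755, 0.656, 0.001, 0.001]
force: [0.6, -0.5, -0.5]
finger_gap: 0.003
gripper_force: 0.0
```

```bash
python3 -c "
from h import *
st()
im,d=snapshot('scene');cv2.imwrite('pics/s1.png',cv2.resize(im[120:270,150:380,::-1],(800,522)))
st()"
```

```text
t 3.02 tcp [0.5189 0.2401 0.1203] fix [-182.4    2.2] xang 81.98 z [ 2.3e-03  5.0e-04 -1.0e+00] F [ 0.6 -0.5 -0.5] gap 0.0 q [ 0.24  0.62  1.67 -0.    0.85  0.38]
t 3.07 tcp [0.5192 0.2403 0.121 ] fix [-182.6    2.4] xang 82.0 z [ 3.8e-03  8.0e-04 -1.0e+00] F [-0.3  0.4  0.7] gap -0.0 q [ 0.24  0.62  1.67 -0.    0.85  0.38]
```

View pics/s1.png

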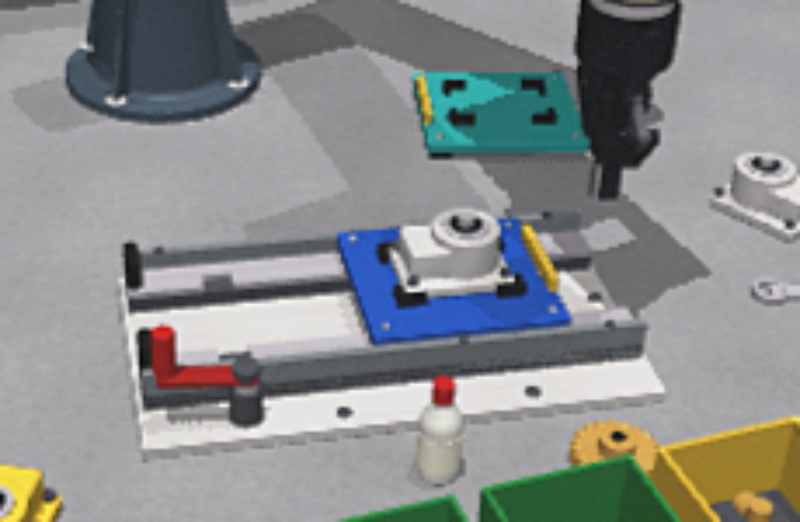

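The closed fingers are behind and above the yellow plate, clear of everything. Going down and approaching slowly.

play_rows(
  rows=[
    [[0, 0, 0], [0, -1, 20], 1],
    [[0, 0, 0], [0, -1, 20], 1],
    [[0, 0, 0], [0, 0, 20], 1],
    [[0, 0, 0], [0, 0, 10], 1],
    [[0, 0, 0], [-8, 0, 0], 1],
    [[0, 0, 0], [-8, 0, 0], 1],
    [[0, 0, 0], [-4, 0, 0], 1],
    [[0, 0, 0], [-2.5, 0, 0], 1],
    [[0, 0, 0], [-2.5, 0, 0], 1],
    [[0, 0, 0], [-2.5, 0, 0], 1],
    [[0, 0, 0], [-2.5, 0, 0], 1],
    [[0, 0, 0], [-2.5, 0, 0], 1],
  ],
)

```text
t: 4.07
tcp_pos: [0.5108, 0.2084, 0.0496]
tool_rot: [0.754, 0.656, 0.0, 0.0]
force: [0.7, -1.2, -0.0]
finger_gap: -0.003
gripper_force: 0.0
```

```bash
python3 -c "
from h import *
st()"
```

```text
t 4.07 tcp [0.5108 0.2084 0.0496] fix [-149.8   -1.5] xang 82.07 z [ 6.e-04  1.e-04 -1.e+00] F [ 0.7 -1.2 -0. ] gap -0.0 q [0.18 0.72 1.75 0.   0.67 0.32]
```

play_rows(
  rows=[
    [[0, 0, 0], [-2.5, 0.5, 0], 1],
    [[0, 0, 0], [-2.5, 0.5, 0], 1],
    [[0, 0, 0], [-2.5, 0.5, 0], 1],
    [[0, 0, 0], [-2.5, 0, 0], 1],
    [[0, 0, 0], [-2.5, 0, 0], 1],
    [[0, 0, 0], [-2.5, 0, 0], 1],
    [[0, 0, 0], [-2.5, 0, 0], 1],
    [[0, 0, 0], [-2.5, 0, 0], 1],
  ],
)

```text
t: 4.73
tcp_pos: [0.5093, 0.1895, 0.0496]
tool_rot: [0.754, 0.656, 0.001, -0.0]
force: [-1.4, 5.9, 3.0]
finger_gap: -0.007
gripper_force: 3.1
```

play_rows(
  rows=[
    [[0, 0, 0], [-2.5, 0, 0], 1],
    [[0, 0, 0], [-2.5, 0, 0], 1],
    [[0, 0, 0], [-2.5, 0, 0], 1],
    [[0, 0, 0], [-2.5, 0, 0], 1],
    [[0, 0, 0], [-2.5, 0, 0], 1],
    [[0, 0, 0], [-2.5, 0, 0], 1],
    [[0, 0, 0], [-2.5, 0, 0], 1],
    [[0, 0, 0], [-2.5, 0, 0], 1],
  ],
)

```text
t: 5.4
tcp_pos: [0.5066, 0.1696, 0.0496]
tool_rot: [0.754, 0.656, 0.001, -0.0]
force: [-0.7, 6.6, 2.9]
finger_gap: 0.005
gripper_force: 3.1
```

```bash
python3 -c "
from h import *
st()"
```

```text
t 5.4 tcp [0.5066 0.1696 0.0496] fix [-110.8   -0.4] xang 82.04 z [ 3.0e-04  1.4e-03 -1.0e+00] F [-0.7  6.6  2.9] gap 0.0 q [0.11 0.71 1.8  0.   0.63 0.25]
```

play_rows(
  rows=[
    [[0, 0, 0], [-2.5, 0, 0], 1],
    [[0, 0, 0], [-2.5, 0, 0], 1],
    [[0, 0, 0], [-2.5, 0, 0], 1],
    [[0, 0, 0], [-2.5, 0, 0], 1],
    [[0, 0, 0], [-2.5, 0, 0], 1],
    [[0, 0, 0], [-2.5, 0, 0], 1],
    [[0, 0, 0], [-2.5, 0, 0], 1],
    [[0, 0, 0], [-2.5, 0, 0], 1],
    [[0, 0, 0], [-2.5, 0, 0], 1],
    [[0, 0, 0], [-2.5, 0, 0], 1],
    [[0, 0, 0], [-2.5, 0, 0], 1],
    [[0, 0, 0], [-2.5, 0, 0], 1],
  ],
)

```text
t: 6.4
tcp_pos: [0.5024, 0.1398, 0.0496]
tool_rot: [0.754, 0.656, 0.0, -0.0]
force: [-0.5, 6.3, 2.7]
finger_gap: 0.005
gripper_force: 3.1
```

play_rows(
  rows=[
    [[0, 0, 0], [-2.5, 0, 0], 1],
    [[0, 0, 0], [-2.5, 0, 0], 1],
    [[0, 0, 0], [-2.5, 0, 0], 1],
    [[0, 0, 0], [-2.5, 0, 0], 1],
    [[0, 0, 0], [-2.5, 0, 0], 1],
    [[0, 0, 0], [-2.5, 0, 0], 1],
    [[0, 0, 0], [-2.5, 0, 0], 1],
    [[0, 0, 0], [-2.5, 0, 0], 1],
    [[0, 0, 0], [-2.5, 0, 0], 1],
    [[0, 0, 0], [-2.5, 0, 0], 1],
    [[0, 0, 0], [-2.5, 0, 0], 1],
    [[0, 0, 0], [-2.5, 0, 0], 1],
  ],
)

```text
t: 7.4
tcp_pos: [0.4982, 0.11, 0.0496]
tool_rot: [0.754, 0.656, 0.0, -0.0]
force: [-0.0, 7.1, 3.0]
finger_gap: 0.006
gripper_force: 3.0
```

```bash
python3 -c "
from h import *
st()"
```

```text
t 7.4 tcp [0.4982 0.11   0.0496] fix [-50.7  -0.4] xang 82.05 z [ 1.0e-04  1.1e-03 -1.0e+00] F [-0.   7.1  3. ] gap 0.01 q [-0.    0.69  1.86  0.    0.59  0.13]
```

play_rows(
  rows=[
    [[0, 0, 0], [-2, 0, 0], 1],
    [[0, 0, 0], [-2, 0, 0], 1],
    [[0, 0, 0], [-2, 0, 0], 1],
    [[0, 0, 0], [-2, 0, 0], 1],
    [[0, 0, 0], [-2, 0, 0], 1],
    [[0, 0, 0], [-2, 0, 0], 1],
    [[0, 0, 0], [-2, 0, 0], 1],
  ],
)

```text
t: 7.98
tcp_pos: [0.4963, 0.0961, 0.0495]
tool_rot: [0.754, 0.656, 0.0, -0.0]
force: [-0.0, 5.2, 2.7]
finger_gap: -0.002
gripper_force: 2.9
```

play_rows(
  rows=[
    [[0, 0, 0], [-2, 0, 0], 1],
    [[0, 0, 0], [-2, 0, 0], 1],
  ],
)

```text
t: 8.15
tcp_pos: [0.4957, 0.092, 0.0495]
tool_rot: [0.754, 0.656, 0.0, -0.0]
force: [-0.2, 3.7, 0.7]
finger_gap: -0.001
gripper_force: 2.0
```

```bash
cat > b.py <<'E'
from h import *
def board():
    im,d=snapshot("top"); P=cloud("top",d); hsv=cv2.cvtColor(im,cv2.COLOR_RGB2HSV)
    m=cv2.inRange(hsv,(100,150,0),(125,255,255))>0; m&=(P[...,2]>.03)&(abs(P[...,0]-.5)<.15)&(abs(P[...,1]-.06)<.25)
    Q=P[m]; A=np.c_[Q[:,:2]-Q[:,:2].mean(0),np.ones(len(Q))]; k=np.linalg.lstsq(A,Q[:,2],rcond=None)[0]
    X=np.array([ray("top",b,a,.049)[:2] for a,b in np.argwhere(m)],np.float32); r=cv2.minAreaRect(X); e=np.array(r[0])-O
    print("board fix",(e@fx*1e3).round(1),(e@fy*1e3).round(1),"size",np.round(r[1],3),"z",k[2].round(4),"slope",k[:2].round(4),m.sum())
st(); board()
E
python3 b.py
```

```text
t 8.15 tcp [0.4957 0.092  0.0495] fix [-32.5  -0.5] xang 82.06 z [-2.e-04  8.e-04 -1.e+00] F [-0.2  3.7  0.7] gap -0.0 q [-0.04  0.69  1.88  0.    0.58  0.1 ]
board fix -2.5 8.7 size [0.288 0.164] z 0.0578 slope [-0.057   0.2283] 1008
```

play_rows(
  rows=[
    [[0, 0, 0], [-1, 0, 0], 1],
    [[0, 0, 0], [-1, 0, 0], 1],
  ],
)

```text
t: 8.37
tcp_pos: [0.4955, 0.0897, 0.0493]
tool_rot: [0.754, 0.656, 0.0, -0.0]
force: [-0.4, 4.3, -0.1]
finger_gap: -0.002
gripper_force: 2.2
```

```bash
sed -i 's/(P\[...,2\]>.03)/(P[...,2]>.036)\&(P[...,2]<.06)/' b.py; python3 b.py
```

```text
t 8.37 tcp [0.4955 0.0897 0.0493] fix [-30.2  -0.3] xang 82.04 z [-1.e-04  5.e-04 -1.e+00] F [-0.4  4.3 -0.1] gap -0.0 q [-0.04  0.69  1.88  0.    0.58  0.09]
board fix 93.8 0.0 size [0.192 0.15 ] z 0.0459 slope [ 0.0029 -0.001 ] 975
```

Board top reads 45.9 mm and level: it has dropped in. Backing off and going over to the latch.

play_rows(
  rows=[
    [[0, 0, 0], [4, 0, 0], 1],
    [[0, 0, 0], [8, 0, 0], 1],
    [[0, 0, 0], [3, 0, -30], 1],
    [[0, 0, 0], [0, 0, -30], 1],
    [[0, 0, 0], [0, 0, -30], 1],
    [[0, 0, 0], [0, 0, -30], 1],
    [[0, 0, 0], [0, 0, 0], 1],
  ],
)

```text
t: 9.0
tcp_pos: [0.5012, 0.1048, 0.1744]
tool_rot: [0.754, 0.657, 0.004, 0.004]
force: [1.0, -0.3, -0.2]
finger_gap: 0.002
gripper_force: 0.0
```

play_rows(
  rows=[
    [[0, 0, 0], [-33, 20, 0], 1],
    [[0, 0, 0], [-33, 20, 0], 1],
    [[0, 0, 0], [-33, 20, 0], 1],
    [[0, 0, 0], [-33, 20, 0], 1],
    [[0, 0, 0], [-33, 20, 0], 1],
    [[0, 0, 0], [-33, 20, 0], 1],
    [[0, 0, 0], [-33, 20, 0], 1],
    [[0, 0, 0], [0, 0, 0], 1],
    [[0, 0, 0], [0, 0, 0], 1],
  ],
)

```text
t: 9.75
tcp_pos: [0.6049, -0.1459, 0.1683]
tool_rot: [0.755, 0.655, -0.0, 0.0]
force: [-0.5, -0.3, -0.1]
finger_gap: -0.002
gripper_force: 0.0
```

```bash
cat > v.py <<'E'
from b import *
import sys
im,d=snapshot("scene"); P=cloud("scene",d); hsv=cv2.cvtColor(im,cv2.COLOR_RGB2HSV); H,S=hsv[...,0],hsv[...,1]
m=((H<8)|(H>172))&(S>130)&(abs(P[...,0]-.53)<.1)&(abs(P[...,1]+.12)<.1)&(P[...,2]>.06)
e=P[m]-np.r_[O,0]; print("knob pts fix",np.round([(e[:,:2]@fx).mean()*1e3,(e[:,:2]@fy).mean()*1e3],1),m.sum(),"zmax",e[:,2].max().round(3))
bl=(H>100)&(H<125)&(S>150)&(P[...,2]>.036)&(P[...,2]<.06)&(abs(P[...,0]-.49)<.11)&(abs(P[...,1])<.13)
Q=P[bl]; X=np.array([ray("scene",b,a,.046)[:2] for a,b in np.argwhere(bl)],np.float32); r=cv2.minAreaRect(X); e=np.array(r[0])-O
print("board scene",np.round([e@fx*1e3,e@fy*1e3],1),np.round(r[1],3),"z",np.median(Q[:,2]))
cv2.imwrite(sys.argv[1],cv2.resize(im[120:270,150:380,::-1],(800,522)))
E
python3 v.py pics/s2.png
```

```text
t 9.75 tcp [ 0.6049 -0.1459  0.1683] fix [188.2 140.4] xang 81.88 z [-3.e-04 -3.e-04 -1.e+00] F [-0.5 -0.3 -0.1] gap -0.0 q [-0.42  0.61  1.51 -0.    1.03 -0.27]
board fix 21.9 -72.4 size [0.034 0.01 ] z 0.0461 slope [-0.2263  0.1105] 21
knob pts fix [176.5  93.5] 103 zmax 0.581
board scene [62.2  3.2] [0.159 0.148] z 0.04616283523284642
```

View pics/s2.png

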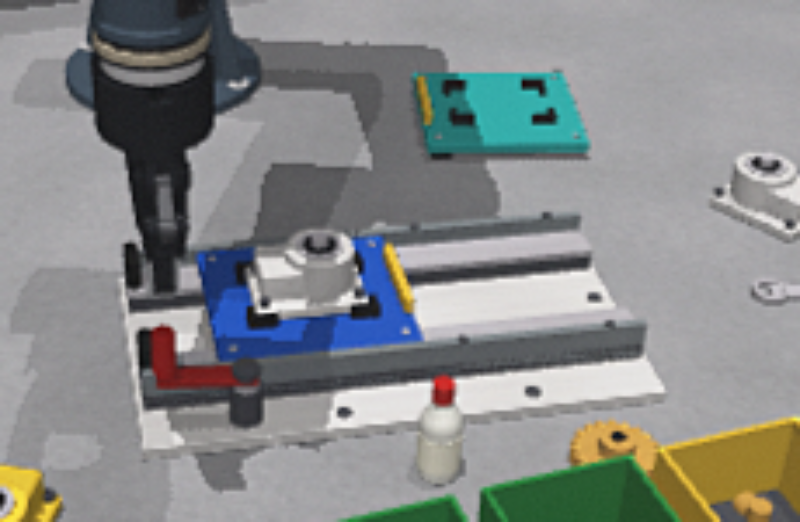

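In view: the board sits level in its notch at (310,295), the housing in its nest, the latch still open with its knob at (163,350), the gripper beyond and above it.

play_rows(
  rows=[
    [[0, 0, 4], [0, 0, 22], 1],
    [[0, 0, 4], [0, 0, 22], 1],
    [[0, 0, 0], [0, 0, 22], 1],
    [[0, 0, 0], [0, 0, 22], 1],
    [[0, 0, 0], [0, 0, 0], 1],
    [[0, 0, 0], [0, -5, 0], 1],
    [[0, 0, 0], [0, -5, 0], 1],
    [[0, 0, 0], [0, -4, 0], 1],
    [[0, 0, 0], [0, -3, 0], 1],
    [[0, 0, 0], [0, -3, 0], 1],
    [[0, 0, 0], [0, -2, 0], 1],
    [[0, 0, 0], [0, 0, 0], 1],
  ],
)

```text
t: 10.85
tcp_pos: [0.5838, -0.1381, 0.0823]
tool_rot: [0.798, 0.602, 0.001, 0.001]
force: [0.7, -1.1, 0.7]
finger_gap: 0.005
gripper_force: 0.4
```

```bash
python3 -c "
from h import *
st()"
```

```text
t 10.85 tcp [ 0.5838 -0.1381  0.0823] fix [183.3 118.4] xang 74.05 z [ 2.1e-03 -9.0e-04 -1.0e+00] F [ 0.7 -1.1  0.7] gap 0.0 q [-0.42  0.7   1.62  0.    0.82 -0.14]
```

play_rows(
  rows=[
    [[0, 0, 4], [-1.5, -4.2, 0], 1],
    [[0, 0, 4], [-1.5, -4.2, 0], 1],
    [[0, 0, 4], [-1.5, -4.2, 0], 1],
    [[0, 0, 4], [-1.5, -4.2, 0], 1],
    [[0, 0, 4], [-1.5, -4.2, 0], 1],
    [[0, 0, 4], [-1.5, -4.2, 0], 1],
    [[0, 0, 4], [-1.5, -4.2, 0], 1],
    [[0, 0, 4], [-1.5, -4.2, 0], 1],
    [[0, 0, 4], [-1.5, -4.2, 0], 1],
    [[0, 0, 4], [-1.5, -4.2, 0], 1],
  ],
)

```text
t: 11.68
tcp_pos: [0.542, -0.1276, 0.0817]
tool_rot: [0.957, 0.291, 0.001, 0.001]
force: [0.9, -0.2, 0.2]
finger_gap: 0.003
gripper_force: 0.8
```

```bash
cat > p.py <<'E'
from h import *
st(); s=sense(); Rm=R.from_quat(s["tool_rot"]).as_matrix(); e=np.array(s["tcp_pos"])[:2]-O-.124*fx-.104*fy
w=e@Rm[:2,:2]*1e3; print("C-pivot in tool",w.round(1),"(want -60,23.5)")
E
python3 p.py; python3 v.py pics/s3.png
```

```text
t 11.68 tcp [ 0.542  -0.1276  0.0817] fix [178.7  75.6] xang 33.84 z [ 0.0027 -0.0012 -1.    ] F [ 0.9 -0.2  0.2] gap 0.0 q [-0.43  0.67  1.73  0.    0.74  0.55]
C-pivot in tool [-57.6  21.9] (want -60,23.5)
t 11.68 tcp [ 0.542  -0.1276  0.0817] fix [178.7  75.6] xang 33.84 z [ 0.0027 -0.0012 -1.    ] F [ 0.9 -0.2  0.2] gap 0.0 q [-0.43  0.67  1.73  0.    0.74  0.55]
board fix 79.4 -52.9 size [0.116 0.044] z 0.046 slope [ 0.0004 -0.0022] 370
knob pts fix [145.   44.8] 62 zmax 0.572
board scene [62.2  3.4] [0.158 0.148] z 0.04609598126782477
```

View pics/s3.png

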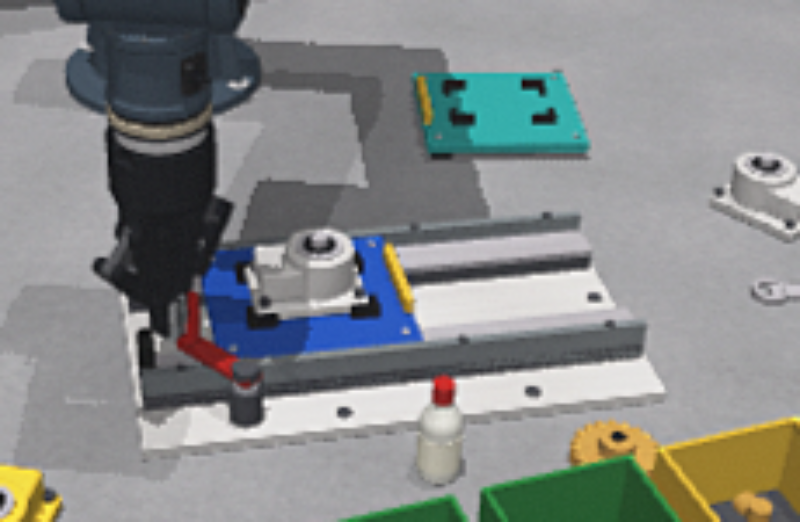

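The latch follows (red arm from (243,375) to the knob at (193,310)), the finger is on its knob, and the board hasn't moved. Carrying on.

play_rows(
  rows=[
    [[0, 0, 4], [-1.5, -4.2, 0], 1],
    [[0, 0, 4], [-1.5, -4.2, 0], 1],
    [[0, 0, 4], [-1.5, -4.2, 0], 1],
    [[0, 0, 4], [-1.5, -4.2, 0], 1],
    [[0, 0, 4], [-1.5, -4.2, 0], 1],
    [[0, 0, 4], [-1.5, -4.2, 0], 1],
    [[0, 0, 4], [-1.5, -4.2, 0], 1],
    [[0, 0, 4], [-1.5, -4.2, 0], 1],
    [[0, 0, 0], [0, 0, 0], 1],
  ],
)

```text
t: 12.53
tcp_pos: [0.5184, -0.0997, 0.0814]
tool_rot: [1.0, 0.018, -0.0, 0.0]
force: [0.3, -0.4, -0.3]
finger_gap: -0.002
gripper_force: 0.1
```

```bash
python3 p.py
```

```text
t 12.53 tcp [ 0.5184 -0.0997  0.0814] fix [154.3  48.3] xang 2.12 z [-2.e-04 -0.e+00 -1.e+00] F [ 0.3 -0.4 -0.3] gap -0.0 q [-0.4   0.64  1.8  -0.    0.69  1.13]
C-pivot in tool [-60.1  20.2] (want -60,23.5)
```

play_rows(
  rows=[
    [[0, 0, 4], [-1.5, -4.2, 0], 1],
    [[0, 0, 4], [-1.5, -4.2, 0], 1],
    [[0, 0, 2], [-0.7, -2.1, 0], 1],
    [[0, 0, 0], [0, 0, 0], 1],
  ],
)

```text
t: 12.87
tcp_pos: [0.5158, -0.0925, 0.0815]
tool_rot: [0.998, -0.067, 0.001, 0.003]
force: [-2.1, -10.7, -1.3]
finger_gap: -0.001
gripper_force: 5.6
```

play_rows(
  rows=[
    [[0, 0, 0], [0, -1.5, 0], 1],
    [[0, 0, 0], [0, 0, 0], 1],
  ],
)

```text
t: 13.03
tcp_pos: [0.5159, -0.0923, 0.0815]
tool_rot: [0.998, -0.066, 0.001, 0.003]
force: [-2.6, -15.9, -0.8]
finger_gap: -0.001
gripper_force: 8.0
```

```bash
python3 p.py; python3 v.py pics/s4.png
```

```text
t 13.03 tcp [ 0.5159 -0.0923  0.0815] fix [147.4  44.9] xang -7.54 z [ 0.001 -0.007 -1.   ] F [ -2.6 -15.9  -0.8] gap -0.0 q [-0.39  0.64  1.81 -0.01  0.68  1.32]
C-pivot in tool [-59.3  23. ] (want -60,23.5)
t 13.03 tcp [ 0.5159 -0.0923  0.0815] fix [147.4  44.9] xang -7.54 z [ 0.001 -0.007 -1.   ] F [ -2.6 -15.9  -0.8] gap -0.0 q [-0.39  0.64  1.81 -0.01  0.68  1.32]
board fix 57.3 -72.2 size [0.128 0.031] z 0.0458 slope [-0.0544  0.0024] 181
knob pts fix [126.6  52.3] 88 zmax 0.102
board scene [62.2  3.4] [0.158 0.148] z 0.046080844904977325
```

View pics/s4.png

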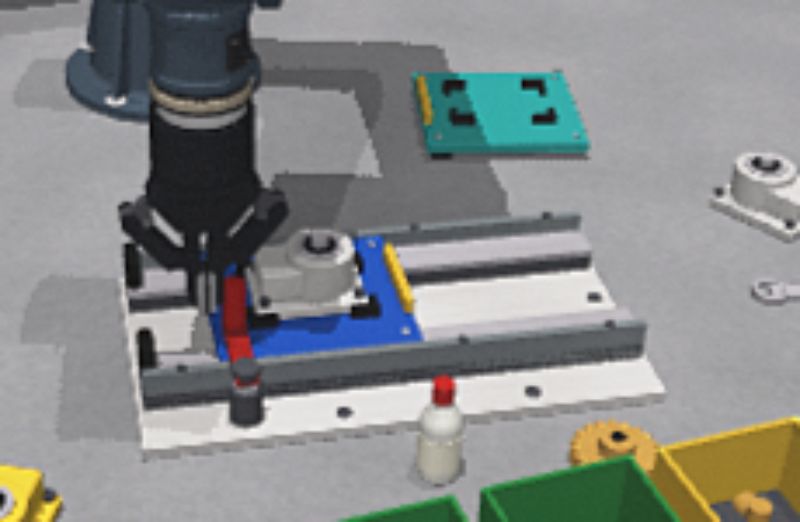

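The latch is at its stop: 16 N reaction, the arm lies across the board's front corner, knob at (233,305). Backing off straight away from the knob and then up.

play_rows(
  rows=[
    [[0, 0, 0], [0, 4, 0], 1],
    [[0, 0, 0], [0, 8, 0], 1],
    [[0, 0, 0], [0, 10, 0], 1],
    [[0, 0, 0], [0, 0, -30], 1],
    [[0, 0, 0], [0, 0, -30], 1],
    [[0, 0, 0], [0, 0, -30], 1],
    [[0, 0, 0], [0, 20, -30], 1],
    [[0, 0, 0], [0, 30, 0], 1],
    [[0, 0, 0], [0, 30, 0], 1],
    [[0, 0, 0], [0, 0, 0], 1],
    [[0, 0, 0], [0, 0, 0], 1],
    [[0, 0, 0], [0, 0, 0], 1],
  ],
)

```text
t: 14.13
tcp_pos: [0.5003, -0.1885, 0.2009]
tool_rot: [0.998, -0.069, -0.001, -0.001]
force: [0.0, 1.5, -0.3]
finger_gap: -0.003
gripper_force: 0.0
```

```bash
python3 v.py pics/s5.png
```

```text
t 14.13 tcp [ 0.5003 -0.1885  0.2009] fix [244.7  42.7] xang -7.95 z [-0.0013  0.0015 -1.    ] F [ 0.   1.5 -0.3] gap -0.0 q [-0.57  0.46  1.7   0.    0.99  1.14]
board fix 63.8 41.7 size [0.15  0.067] z 0.0457 slope [-0.0395  0.0113] 333
knob pts fix [128.3  46.9] 87 zmax 0.529
board scene [62.3  3.2] [0.159 0.148] z 0.04605023465263014
```

View pics/s5.png

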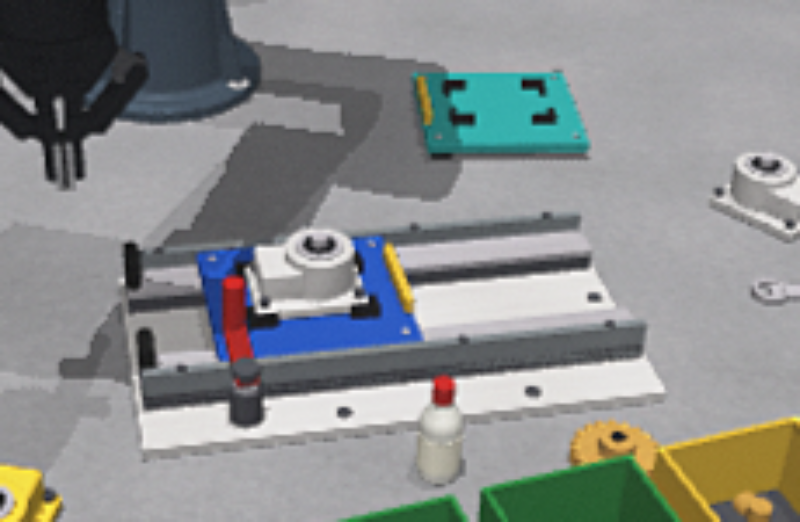

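The arm is clear. The board is level in its notch, the latch lies across its corner with the knob at (233,300), and the housing is in its nest.

```bash
python3 -c "
from station import *
print(sign_off())"
```

```text
the job is handed in; nothing more can be done
None
```

The job is handed in at about 14 s: the board sits level in its notch, the latch is at its stop across the front corner, the housing is in its nest and the arm is clear; no verdict was returned.

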